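# Open the push-and-turn cap of the cleaner jug

## Robot

A 6-joint arm with a two-finger parallel gripper is mounted at the origin on the work surface. World frame = base frame: x ahead of the robot, y to its left, z up, the work surface at z = 0. Lengths are in mm, angles in rad, forces in N, time in s.
With the tool pointing down it reaches from about 300 to 775 mm from the base axis. Payload 14.6 kg.
Tool frame: the origin (TCP) lies between the finger pads; the fingertips stand 11 mm ahead of it and the grasp point (between the pads) lies 8 mm behind it; z points along the fingers, y is the line along which they close (so a half turn about z gives the same grasp; the last joint's range is limited). The gripper opens to 94 mm and grips with 3 to 60 N. Pads are 16 mm wide; open, the fingers measure 119 mm over their backs; the gripper's body (75 mm by 177 mm) begins 78 mm behind the grasp point.
Start: joints at [-1.238, 0.3, 1.521, -0, 1.321, -0.067], TCP at [214.071, -506.619, 216.446] pointing down, gripper open.
Joint ranges: [-3.03, 3.03], [-0.79, 2.21], [0.23, 2.52], [-1.04, 4.18], [0, 3.07], [-2.55, 2.55]. Speed limits (rad/s): [2.22, 2.22, 2.57, 3.14, 3.14, 3.14].

## Interface

Orientations are given as a 3x3 rotation matrix whose columns are the frame's x, y, z axes.
In Python, from workcell import robot, capture, job, masks_of, mark_of gives the robot as it stands.
- The arm moves only by the tool play_rows, never from a script. Its argument "moves" is a list of rows, each an object with "delta_pos": the shift along the tool's x, y, z in mm, a list of three; "twist": the turn, a rotation vector about the tool's x, y, z in units of 5 degrees (1.0 is 5 degrees), a list of three. A call has exactly 5 rows; each row is the pose to reach, as a shift and turn from the pose commanded when the call began, along the tool's axes at that moment; what a row does not reach only later rows make up. A row lasts 1/8 s, in which the tool goes at most 62.5 mm and 10.7 degrees, less where a joint would pass 70% of its speed; a pose out of reach is approached as far as the arm can. A call with a gripper value outside its range is refused whole. "jaw" is the closure, from 0 (fully open) to 1 (shut), set as the call begins (left out, the last holds). The fingers move at their own pace and stop on an object; the grip force is fixed at half the most. Time passes only in rows, so rows that repeat a pose let the fingers close, or fill a call up. It gives the time, the measured TCP pose, the force, the opening and the grip force at its end, in the units of the state.
- robot.observe(): the state, without advancing time (a new reading comes with each control period).
- capture(name): name is "side" or "top" or "wrist"; returns a dict with "frame" (480x640x3 uint8, red, green, blue), "mtx" (3x3 intrinsics, pixels), "origin" and "orientation" of the camera in the world. Camera axes: x right, y down, z forward; pixel columns grow to the right and rows downward; lengths in mm; the calibration is good to about 2 mm. A picture is of the moment at which its call begins. There is no depth.
- job.job_done(): hands the job in; it is judged then, once.
Trained networks look in a picture, given as the dict that the camera call returned (one of the last four; its "shot" number tells which), for a name from the list of things; names that differ only in an ending like _2 or _b are one class to them, and where a whole thing is asked for, a point or a joint stands for the part that bears it (a point fixed in the world has none). Each returns a list of dicts, best first, with "score" (0 to 1); they miss things now and then, are a little off and sometimes report something else, mostly with a low value. They report only what shows in the picture. A call takes as long as a camera call. They do not tell look-alikes from the thing itself.
- masks_of(picture, label): "pixels" (480x640 bool, what is visible of it) and "point" ([row, column] in pixels, amid what is visible of it).
- mark_of(picture, label): "point" ([row, column] in pixels: a listed point, or the origin of a listed thing).
The state is a dict: "time_s": time; "q": joint angles; "joint_velocities": joint speeds; "tau": joint torques, N m; "ee_pos": TCP position; "tcp_rot": TCP orientation; "ft_force": force on the tool from outside, world axes, zero at the start; "torque": the same for the moment, N m; "opening": finger opening in mm; "gripper_force": force on a finger pad.
Only numpy, scipy, OpenCV 4.12 (cv2) and the standard library are available. Lean on these libraries where they do the work, as an engineer would, in place of code of your own. Each camera call takes 0.05 s, during which the arm holds its last target. There are 200 camera calls.

## Task

Take the upturned steel measuring cup off the cleaner jug and set it down by hand, still upside down, on the bare counter at least a hand's breadth clear of the jug, then let go of it. Then open the jug's safety cap: press it all the way down, and while it is down twist it about a quarter turn anticlockwise, then lift it straight off. Finish while still holding the cap upright and still, about 6 cm above the mouth of the jug; do not put it down, and leave the jar, the can and the bowl where they are.

Things in the scene. Friction and masses are not known exactly. Their poses are not given: they have to be found in the camera images.
- jug_mouth (a point): White plastic jug, body 104 x 84 mm, 108 mm high, handle loop on the far side (to 92 mm from the axis, below 105 mm), fixed to the counter in a steel holder (base 160 x 130 mm): it cannot move. A cone narrows to the 34 mm neck at 132 mm high. Point on the upright neck axis at the mouth, 178 mm above the counter. x towards the handle, z up.
- cap_center (a point): Grey ribbed round cap on the jug's neck, 46 mm diameter, 36 mm high, 35 g, at first hidden under the cup. Point on its axis half-way up, at first 178 mm above the counter. z up, x as the jug's while locked. Locked unless pressed down 4.5 mm (stops at 6.5). Held down it turns anticlockwise only (from above); at 60 to 110 degrees it is free: a spring raises it to its first height and it lifts off.
- spring (a joint): Spring plunger in the neck under the cap: 0 m with the cap up (as locked, or off), grows as the cap is pressed down, 0.0065 m when fully down. It pushes up with about 6 N at first, 13 N fully down.
- cup_center (a point): Round steel measuring cup upside down over the cap: closed flat end up (56 mm outer diameter at the top, 62 mm at the rim below), 58 mm high, wall 2.5 mm, about 90 g. It rests on the cap's top; its top is at first 199 mm above the counter, so it must rise 60 mm to clear the cap. Point on its axis half-way up, 29 mm above the rim. z from rim to closed end: up.
- jar_center (a point): Bystander: glass jar with lid, 68 mm diameter, 95 mm high, standing on the counter; point half-way up.
- can_center (a point): Bystander: can, 66 mm diameter, 100 mm high; point half-way up.
- bowl_center (a point): Bystander: small steel bowl, 110 mm diameter, 45 mm high; point half-way up its height.
Mind the look-alikes: they are no part of the job. What is shaped like the part that bears cup_center but blue or purple is not meant. There is more than one size of the part that bears jug_mouth; the job needs the larger.

How it is judged (in metres and radians):
On the way, in this order (a step that is already met when the one before it is completed fails the run):
1. the measuring cup stands upside down on the counter, clear of the jug, with the fingers still on it (not dropped) (height (world z) of cup_center below 0.036 m and angle between cup_center's own z axis and vertical below 0.12 rad and horizontal distance between cup_center and jug_mouth above 0.12 m and contact force between the fingers and cup above 0.2 N), for 0.05 s.
2. the cup is let go there (height (world z) of cup_center below 0.036 m and angle between cup_center's own z axis and vertical below 0.12 rad and horizontal distance between cup_center and jug_mouth above 0.12 m and contact force between the fingers and cup below 0.05 N and linear speed of cup below 0.02 m/s), for 0.2 s.
3. the cap is pressed down at least 4 mm (value of joint spring above 0.004 m), for 0.1 s.
4. the cap, still on the neck, is turned at least 40 degrees (angle between the x axis of cap_center and the x axis of jug_mouth, either way round above 0.7 rad and distance between cap_center and jug_mouth below 0.012 m), for 0.05 s.
At the end, for the whole second after the job is handed in: The fingers hold the cap still, upright within 14 degrees, its underside 30 to 142 mm above the mouth, within 30 mm of the neck axis, off the jug; the cup stands upside down on the counter (level within 7 degrees), untouched, more than 120 mm from the neck axis (height (world z) of cup_center below 0.036 m and angle between cup_center's own z axis and vertical below 0.12 rad and horizontal distance between cup_center and jug_mouth above 0.12 m and contact force between each of the arm, the fingers and cup below 0.05 N and contact force between the fingers and cap above 1 N and contact force between cap and jug below 0.05 N and z of cap_center in the frame of jug_mouth between 0.048 and 0.16 m and horizontal distance between cap_center and jug_mouth below 0.03 m and angle between cap_center's own z axis and vertical below 0.25 rad and linear speed of cap below 0.03 m/s); the arm keeps its last pose, push and grip.
It fails at once if the jar is moved more than 25 mm or tipped (distance of jar_center from where it was at the start of the episode above 0.025 m or angle between jar_center's own z axis and vertical above 0.3 rad).
It fails at once if the can is moved more than 25 mm or tipped (distance of can_center from where it was at the start of the episode above 0.025 m or angle between can_center's own z axis and vertical above 0.3 rad).
It fails at once if the bowl is moved more than 25 mm or tipped (distance of bowl_center from where it was at the start of the episode above 0.025 m or angle between bowl_center's own z axis and vertical above 0.3 rad).
It also fails if it takes over 64 s, if anything falls off the work surface, if the arm or the gripper's body presses on something with over 40 N, if the wrist force passes 120 N, or if a joint passes its speed limit or range.

## Working session

There is one attempt and no reset: what is moved stays moved. The work goes in short steps, Python scripts to look and compute and a tool call to move; the robot and the scene stay as the last step left them, time stands still between calls to the robot, and variables do not carry over. Pictures are saved under pics/ and viewed, at most 10 in all, crops included, and the job is handed in when it is done.

Besides the shell and the picture viewer there is one more tool, called after "Request:" as name(argument=value, ...) on one line, values as JSON. play_rows: Moves the arm, as the interface text tells. Its arguments: {"type":"object","properties":{"moves":{"type":"array"},"jaw":{"type":"number"}},"required":["moves"]}

```bash
mkdir -p pics; cat > h.py <<'E'
import numpy as np, cv2
from workcell import robot, capture, job, masks_of, mark_of
def ray(p,rc):
    r,c=rc; d=np.array(p["orientation"])@np.linalg.solve(np.array(p["mtx"]),[c,r,1.]); return np.array(p["origin"],float),d/np.linalg.norm(d)
def atz(p,rc,z):
    o,d=ray(p,rc); return o+d*(z-o[2])/d[2]
def tri(a,b):
    A=np.zeros((3,3));v=np.zeros(3)
    for p,rc in (a,b):
        o,d=ray(p,rc);M=np.eye(3)-np.outer(d,d);A+=M;v+=M@o
    return np.linalg.solve(A,v)
def save(p,n): cv2.imwrite("pics/"+n,p["frame"][...,::-1])
E
cat > a.py <<'E'
from h import *
np.set_printoptions(precision=1,suppress=True)
s=robot.observe();print(s["ee_pos"],s["tcp_rot"],s["opening"])
hs=dict(jug_mouth=178,cup_center=170,jar_center=47.5,can_center=50,bowl_center=22)
for n in("side","top"):
    p=capture(n);save(p,n+"0.png");print(n,p["origin"])
    for l,z in hs.items():
        for m in mark_of(p,l): print(l,round(m["score"],2),np.array(m["point"]),atz(p,m["point"],z), atz(p,m["point"],29) if l=="cup_center" else "")
a=cv2.imread("pics/side0.png");b=cv2.imread("pics/top0.png")
cv2.imwrite("pics/both.png",cv2.resize(np.vstack([a,b]),(450,600))) 
E
python3 a.py
```

```text
[ 214.  -506.4  215.9] [[ 0.9  0.4 -0. ]
 [ 0.4 -0.9  0. ]
 [ 0.  -0.  -1. ]] 94.1417424121945
side [483.2 948.9 981.4]
jug_mouth 0.92 [198.2 416.1] [ 317.4 -107.3  178. ] 
cup_center 0.96 [339.3 282.4] [572.2 293.1 170. ] [587.6 179.1  29. ]
cup_center 0.91 [340.6 334. ] [483.8 290.9 170. ] [483.9 176.6  29. ]
cup_center 0.77 [231.9 336.6] [487.3   6.  170. ] [ 488.  -157.9   29. ]
jar_center 0.81 [252.2 219.4] [753.  -49.9  47.5] 
can_center 0.8 [342.9 206.4] [732.7 213.5  50. ] 
bowl_center 0.6 [213.8 232.8] [ 751.2 -220.7   22. ] 
top [ 400.4   -7.4 1095.2]
jug_mouth 0.96 [267.7 322.7] [487.8   5.8 178. ] 
jug_mouth 0.57 [360.8 410.9] [ 312.7 -165.4  178. ] 
cup_center 0.97 [274.9 256.1] [472.1 137.9 170. ] [483.  160.1  29. ]
cup_center 0.84 [270.4 323.7] [483.3   3.9 170. ] [495.9   5.6  29. ]
cup_center 0.78 [232.8 248.3] [556.6 157.  170. ] [580.4 182.1  29. ]
can_center 0.65 [160.6 237.2] [747.1 211.5  50. ] 
bowl_center 0.88 [158.8 420.9] [ 766.7 -221.2   22. ]
```

View pics/side0.png

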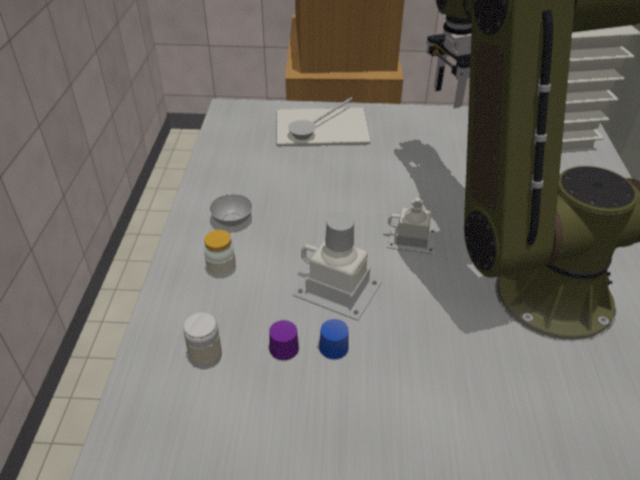

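View pics/top0.png

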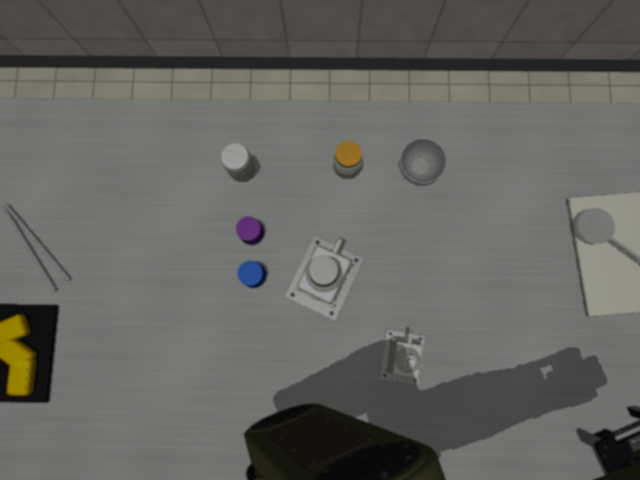

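```bash
cat > b.py <<'E'
from h import *
np.set_printoptions(precision=1,suppress=True)
P={n:capture(n) for n in("side","top")}
C={n:[m["point"] for m in mark_of(p,"cup_center") if m["score"]>.5] for n,p in P.items()}
for a in C["side"]:
  for b in C["top"]: 
    x=tri((P["side"],a),(P["top"],b)); e=[np.linalg.norm(np.cross(x-ray(p,q)[0],ray(p,q)[1])) for p,q in((P["side"],a),(P["top"],b))]
    if max(e)<15: print(np.array(a),np.array(b),x,np.array(e))
E
python3 b.py
```

```text
[340.1 333.8] [273.1 253.9] [486.1 167.   19.1] [1.7 1.7]
[232.1 337.3] [273.1 253.9] [476.5 125.6 271.4] [9.1 9.1]
[232.1 337.3] [268.5 320. ] [486.2  11.2 174.1] [0.3 0.3]
[340.4 282.1] [231.3 251.8] [587.2 175.5  20.5] [1.7 1.7]
```

The side picture shows the steel cup on the large jug at about row 232, column 337. The blue and purple look-alikes are at (340,334) and (340,282), and the small jug is at (230,415). The top picture shows the cup at (270,323), and the space to the right of the jug is free.

```bash
cat >> h.py <<'E'
def rel(pos,yaw=0.):
    "shift in tool axes (mm) and twist (5deg units) to reach a tool-down pose of given yaw of tool x"
    from scipy.spatial.transform import Rotation as R
    s=robot.observe();T=np.array(s["tcp_rot"]);c,n=np.cos(yaw),np.sin(yaw)
    G=np.array([[c,n,0],[n,-c,0],[0,0,-1.]])
    print(np.round(s["time_s"],2),"shift",np.round(T.T@(np.array(pos)-s["ee_pos"]),1),"twist",np.round(np.degrees(R.from_matrix(T.T@G).as_rotvec())/5,2),"ft",np.round(s["ft_force"],1))
E
python3 -c "
from h import *
rel([487,7,310])"
```

```text
0.8 shift [ 451.3 -366.9  -93.5] twist [-0.   -0.    4.58] ft [-0.2 -0.6 -0. ]
```

Request:
play_rows(moves=[{"delta_pos": [20, -16, -45], "twist": [0, 0, 1]}, {"delta_pos": [55, -45, -80], "twist": [0, 0, 2]}, {"delta_pos": [102, -83, -94], "twist": [0, 0, 3]}, {"delta_pos": [150, -122, -94], "twist": [0, 0, 4]}, {"delta_pos": [198, -161, -94], "twist": [0, 0, 4.58]}], jaw=0)

```text
time_s: 1.42
ee_pos: [334.3, -279.5, 310.7]
tcp_rot: [[1.0, -0.003, 0.001], [-0.003, -1.0, -0.001], [0.001, 0.001, -1.0]]
ft_force: [1.6, 0.3, -0.8]
opening: 94.0
gripper_force: 0.0
```

```bash
python3 -c "
from h import *
rel([487,7,310])"
```

```text
1.42 shift [ 152.  -286.9    0.7] twist [ 0.01 -0.01 -0.03] ft [ 1.6  0.3 -0.8]
```

Request:
play_rows(moves=[{"delta_pos": [28, -53, 0], "twist": [0, 0, 0]}, {"delta_pos": [57, -107, 0], "twist": [0, 0, 0]}, {"delta_pos": [86, -161, 0], "twist": [0, 0, 0]}, {"delta_pos": [114, -215, 0], "twist": [0, 0, 0]}, {"delta_pos": [133, -252, 0], "twist": [0, 0, 0]}])

```text
time_s: 2.05
ee_pos: [467.4, -26.9, 310.6]
tcp_rot: [[1.0, 0.002, 0.0], [0.002, -1.0, 0.0], [0.0, -0.0, -1.0]]
ft_force: [1.4, -0.7, 0.3]
opening: 93.9
gripper_force: 0.0
```

```bash
cat > c.py <<'E'
from h import *
np.set_printoptions(precision=1,suppress=True)
P={n:capture(n) for n in("side","top","wrist")};save(P["wrist"],"w1.png");print(P["wrist"]["origin"])
for n,p in P.items():
    for l,z in(("cup_center",170),("jug_mouth",178)):
        for m in mark_of(p,l): print(n,l,round(m["score"],2),np.array(m["point"]),atz(p,m["point"],z))
    # cup top disc from mask: ray-cast check
    for m in masks_of(p,"cup_center"): print(n,"mask",round(m["score"],2),m["point"],m["pixels"].sum(),atz(p,m["point"],185))
rel([487,7,310])
E
python3 c.py
```

```text
[547.5 -26.8 478.2]
side cup_center 0.94 [235.  334.8] [490.7  15.9 170. ]
side cup_center 0.93 [340.6 282.5] [571.7 295.9 170. ]
side cup_center 0.75 [340.3 332. ] [487.3 290.4 170. ]
side jug_mouth 0.85 [195.4 416.6] [ 315.6 -117.5  178. ]
side mask 0.98 [340.2, 334.9] 1020 [482.3 302.1 185. ]
side mask 0.75 [343.6, 284.3] 1086 [566.5 314.2 185. ]
side mask 0.61 [230.3, 337.4] 1025 [485.8  18.3 185. ]
top cup_center 0.89 [227.4 248.3] [567.6 157.5 170. ]
top cup_center 0.76 [277.1 257.3] [467.8 135.4 170. ]
top jug_mouth 0.73 [361.5 411.6] [ 311.4 -166.7  178. ]
top mask 0.8 [230.8, 250.6] 634 [558.2 149.9 185. ]
top mask 0.64 [275.1, 254.4] 630 [470.5 138.9 185. ]
wrist cup_center 0.91 [184.6 165.8] [504.4 108.2 170. ]
wrist cup_center 0.85 [206.3 280. ] [485.1   6.8 170. ]
wrist cup_center 0.57 [ 99.7 151.3] [575.3 112.1 170. ]
wrist mask 0.94 [181.7, 161.5] 2487 [508.9 105.  185. ]
wrist mask 0.89 [209.2, 281.3] 4051 [485.6   4.1 185. ]
wrist mask 0.64 [102.5, 147.1] 3018 [571.9 108.9 185. ]
2.65 shift [ 20.3 -36.7   0.6] twist [ 0. -0. -0.] ft [ 0.4 -0.7  0.7]
```

View pics/w1.png

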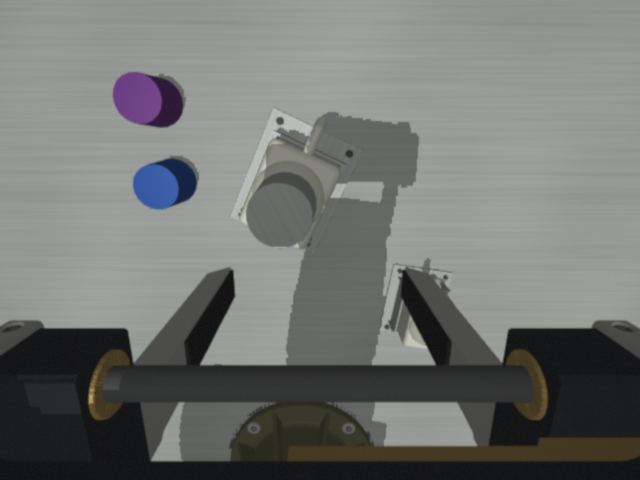

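The wrist picture shows the steel cup's top disc centred at about (212,280). Blue and purple decoys are to the left, and the small jug is at lower right.

```bash
cat > d.py <<'E'
from h import *
p=capture("wrist");g=cv2.GaussianBlur(cv2.cvtColor(p["frame"],cv2.COLOR_RGB2GRAY),(5,5),1)
c=cv2.HoughCircles(g,cv2.HOUGH_GRADIENT,1,20,param1=80,param2=12,minRadius=25,maxRadius=42)
for x,y,r in c[0]:
    if 240<x<320 and 170<y<250: print(x,y,r,np.round(atz(p,(y,x),199),1),np.round(p["mtx"][0][0]*28/279,1))
E
python3 d.py
```

```text
281.5 201.5 30.8 [494.1  -1.2 199. ] 34.7
272.5 219.5 37.9 [478.9   6.8 199. ] 34.7
```

Request:
play_rows(moves=[{"delta_pos": [10, -16, 15], "twist": [0, 0, 0]}, {"delta_pos": [20, -32, 35], "twist": [0, 0, 0]}, {"delta_pos": [20, -32, 35], "twist": [0, 0, 0]}, {"delta_pos": [20, -32, 35], "twist": [0, 0, 0]}, {"delta_pos": [20, -32, 35], "twist": [0, 0, 0]}])

```text
time_s: 3.32
ee_pos: [486.8, 2.5, 276.1]
tcp_rot: [[1.0, -0.0, 0.001], [-0.0, -1.0, -0.0], [0.001, 0.0, -1.0]]
ft_force: [0.5, 0.1, 0.0]
opening: 93.9
gripper_force: 0.0
```

```bash
cat > e.py <<'E'
from h import *
np.set_printoptions(precision=1,suppress=True)
p=capture("wrist");save(p,"w2.png");print(p["origin"],p["mtx"],p["orientation"],robot.observe()["ee_pos"])
for m in mark_of(p,"cup_center"): print(m["score"],np.array(m["point"]),atz(p,m["point"],170))
m=min(masks_of(p,"cup_center"),key=lambda m:abs(m["point"][1]-320))
r,c=np.where(m["pixels"]);print(r.min(),r.max(),c.min(),c.max())
# silhouette fit: project frustum rims, compare hull with mask
from scipy.optimize import minimize
K,Rm,o=np.array(p["mtx"]),np.array(p["orientation"]),np.array(p["origin"])
t=np.linspace(0,2*np.pi,60)
def hull(x,y):
    P=np.vstack([np.c_[x+R*np.cos(t),y+R*np.sin(t),0*t+z] for R,z in((28,199),(31,141))])
    q=(P-o)@Rm@K.T; q=q[:,:2]/q[:,2:];im=np.zeros((480,640),np.uint8);cv2.fillConvexPoly(im,cv2.convexHull(q.astype(np.float32)).astype(np.int32),1);return im>0
M=m["pixels"]
f=lambda v:-(hull(*v)&M).sum()/(hull(*v)|M).sum()
b=min(((f((x,y)),x,y) for x in np.arange(472,500,1.) for y in np.arange(-8,22,1.)));print(b)
E
python3 e.py
```

```text
[566.4   1.8 444.2] [[345.3   0.  317.5]
 [  0.  345.3 233.3]
 [  0.    0.    1. ]] [[-0.  -1.  -0.3]
 [-1.   0.  -0. ]
 [ 0.   0.3 -1. ]] [486.8   2.5 276.1]
0.94 [117.6 162.3] [579.4 118.5 170. ]
0.86 [239.1 312.7] [483.8   5.6 170. ]
0.58 [200.3 179.7] [516.4 112.3 170. ]
199 284 277 349
(np.float64(-0.9449558173784978), np.float64(483.0), np.float64(5.0))
```

View pics/w2.png

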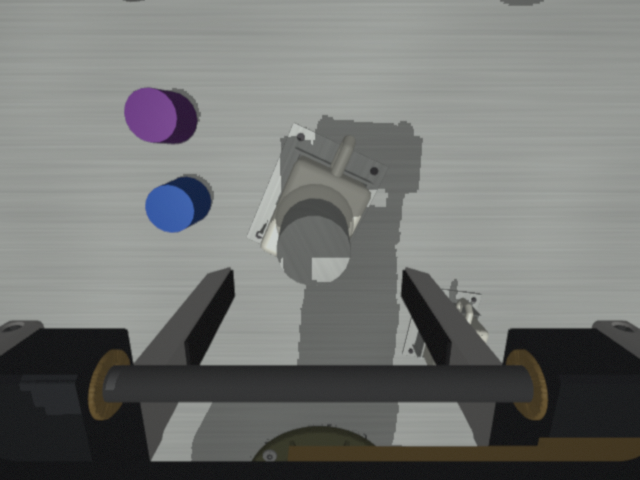

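The wrist picture shows the cup's top disc at about (243,314), midway between the fingers. The fit puts the cup at about (484, 5), so I'll descend.

Request:
play_rows(moves=[{"delta_pos": [-2, -2, 25], "twist": [0, 0, 0]}, {"delta_pos": [-2, -2, 50], "twist": [0, 0, 0]}, {"delta_pos": [-2, -2, 75], "twist": [0, 0, 0]}, {"delta_pos": [-2, -2, 95], "twist": [0, 0, 0]}, {"delta_pos": [-2, -2, 108], "twist": [0, 0, 0]}])

```text
time_s: 4.1
ee_pos: [484.6, 4.6, 166.8]
tcp_rot: [[1.0, -0.0, -0.0], [-0.0, -1.0, 0.0], [-0.0, -0.0, -1.0]]
ft_force: [0.7, -0.1, 0.5]
opening: 94.0
gripper_force: 0.0
```

Request:
play_rows(moves=[{"delta_pos": [0, 0, 0], "twist": [0, 0, 0]}, {"delta_pos": [0, 0, 0], "twist": [0, 0, 0]}, {"delta_pos": [0, 0, 0], "twist": [0, 0, 0]}, {"delta_pos": [0, 0, 0], "twist": [0, 0, 0]}, {"delta_pos": [0, 0, 0], "twist": [0, 0, 0]}], jaw=1)

```text
time_s: 4.72
ee_pos: [485.0, 4.8, 167.9]
tcp_rot: [[1.0, 0.0, 0.001], [0.0, -1.0, -0.0], [0.001, 0.0, -1.0]]
ft_force: [-0.2, 0.5, 3.7]
opening: 59.3
gripper_force: 30.0
```

Request:
play_rows(moves=[{"delta_pos": [0, 0, -10], "twist": [0, 0, 0]}, {"delta_pos": [0, 0, -30], "twist": [0, 0, 0]}, {"delta_pos": [0, 0, -55], "twist": [0, 0, 0]}, {"delta_pos": [0, 0, -75], "twist": [0, 0, 0]}, {"delta_pos": [0, 0, -85], "twist": [0, 0, 0]}])

```text
time_s: 5.35
ee_pos: [484.9, 4.8, 253.8]
tcp_rot: [[1.0, 0.0, 0.001], [0.0, -1.0, -0.0], [0.001, 0.0, -1.0]]
ft_force: [0.3, 0.7, -2.3]
opening: 59.6
gripper_force: 29.9
```

Request:
play_rows(moves=[{"delta_pos": [4, 25, 0], "twist": [0, 0, 0]}, {"delta_pos": [12, 70, 0], "twist": [0, 0, 0]}, {"delta_pos": [20, 115, 0], "twist": [0, 0, 0]}, {"delta_pos": [26, 155, 0], "twist": [0, 0, 0]}, {"delta_pos": [30, 175, 0], "twist": [0, 0, 0]}])

```text
time_s: 5.98
ee_pos: [514.6, -171.8, 252.0]
tcp_rot: [[1.0, -0.001, -0.001], [-0.001, -1.0, 0.0], [-0.001, -0.0, -1.0]]
ft_force: [-0.1, 0.3, -1.6]
opening: 59.6
gripper_force: 29.9
```

Request:
play_rows(moves=[{"delta_pos": [0, 0, 20], "twist": [0, 0, 0]}, {"delta_pos": [0, 0, 60], "twist": [0, 0, 0]}, {"delta_pos": [0, 0, 100], "twist": [0, 0, 0]}, {"delta_pos": [0, 0, 135], "twist": [0, 0, 0]}, {"delta_pos": [0, 0, 160], "twist": [0, 0, 0]}])

```text
time_s: 6.6
ee_pos: [514.4, -169.4, 90.8]
tcp_rot: [[1.0, 0.001, -0.002], [0.001, -1.0, 0.001], [-0.002, -0.001, -1.0]]
ft_force: [0.7, 0.3, -0.9]
opening: 59.4
gripper_force: 29.9
```

```bash
python3 -c "
from h import *
p=capture('side');save(p,'s3.png');q=p['frame'][150:350,200:480];cv2.imwrite('pics/s3c.png',cv2.resize(q,(560,400))[...,::-1]);rel([514,-170,26])"
```

```text
6.65 shift [ 1.1  1.1 62. ] twist [-0.03  0.06  0.01] ft [-1.2  1.  -4. ]
```

View pics/s3c.png

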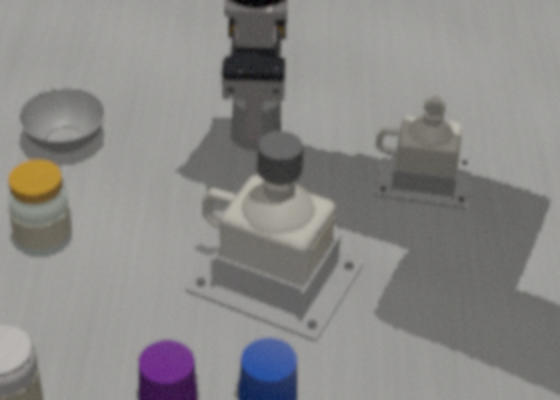

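The cup is held upright behind the jug at about crop (120,257). The dark cap is now exposed on the neck at crop (157,280). I'll lower the cup.

Request:
play_rows(moves=[{"delta_pos": [0, 0, 20], "twist": [0, 0, 0]}, {"delta_pos": [0, 0, 40], "twist": [0, 0, 0]}, {"delta_pos": [0, 0, 53], "twist": [0, 0, 0]}, {"delta_pos": [0, 0, 56], "twist": [0, 0, 0]}, {"delta_pos": [0, 0, 58], "twist": [0, 0, 0]}])

```text
time_s: 7.28
ee_pos: [515.1, -170.3, 35.0]
tcp_rot: [[1.0, 0.0, 0.001], [0.0, -1.0, -0.0], [0.001, 0.0, -1.0]]
ft_force: [-0.1, 0.0, -1.2]
opening: 59.4
gripper_force: 29.9
```

Request:
play_rows(moves=[{"delta_pos": [0, 0, 1], "twist": [0, 0, 0]}, {"delta_pos": [0, 0, 2], "twist": [0, 0, 0]}, {"delta_pos": [0, 0, 3], "twist": [0, 0, 0]}, {"delta_pos": [0, 0, 4], "twist": [0, 0, 0]}, {"delta_pos": [0, 0, 4], "twist": [0, 0, 0]}])

```text
time_s: 7.9
ee_pos: [514.7, -170.2, 30.4]
tcp_rot: [[1.0, 0.0, -0.0], [0.0, -1.0, 0.0], [-0.0, -0.0, -1.0]]
ft_force: [-0.1, -0.4, 0.0]
opening: 59.4
gripper_force: 29.9
```

Request:
play_rows(moves=[{"delta_pos": [0, 0, 1], "twist": [0, 0, 0]}, {"delta_pos": [0, 0, 2], "twist": [0, 0, 0]}, {"delta_pos": [0, 0, 3], "twist": [0, 0, 0]}, {"delta_pos": [0, 0, 3], "twist": [0, 0, 0]}, {"delta_pos": [0, 0, 3], "twist": [0, 0, 0]}])

```text
time_s: 8.52
ee_pos: [514.8, -170.2, 27.4]
tcp_rot: [[1.0, 0.0, -0.0], [0.0, -1.0, 0.0], [-0.0, -0.0, -1.0]]
ft_force: [-0.1, 0.1, -0.4]
opening: 59.1
gripper_force: 29.9
```

Request:
play_rows(moves=[{"delta_pos": [0, 0, 0.5], "twist": [0, 0, 0]}, {"delta_pos": [0, 0, 1], "twist": [0, 0, 0]}, {"delta_pos": [0, 0, 1.5], "twist": [0, 0, 0]}, {"delta_pos": [0, 0, 2], "twist": [0, 0, 0]}, {"delta_pos": [0, 0, 2], "twist": [0, 0, 0]}])

```text
time_s: 9.15
ee_pos: [515.0, -170.3, 26.8]
tcp_rot: [[1.0, 0.0, 0.0], [0.0, -1.0, -0.0], [0.0, 0.0, -1.0]]
ft_force: [-7.6, 2.0, 18.3]
opening: 59.3
gripper_force: 30.4
```

Request:
play_rows(moves=[{"delta_pos": [0, 0, -1], "twist": [0, 0, 0]}, {"delta_pos": [0, 0, -1.3], "twist": [0, 0, 0]}, {"delta_pos": [0, 0, -1.3], "twist": [0, 0, 0]}, {"delta_pos": [0, 0, -1.3], "twist": [0, 0, 0]}, {"delta_pos": [0, 0, -1.3], "twist": [0, 0, 0]}])

```text
time_s: 9.78
ee_pos: [514.9, -170.3, 27.0]
tcp_rot: [[1.0, 0.0, 0.0], [0.0, -1.0, -0.0], [0.0, 0.0, -1.0]]
ft_force: [-1.6, -0.1, 6.4]
opening: 59.4
gripper_force: 30.1
```

Request:
play_rows(moves=[{"delta_pos": [0, 0, 0], "twist": [0, 0, 0]}, {"delta_pos": [0, 0, 0], "twist": [0, 0, 0]}, {"delta_pos": [0, 0, 0], "twist": [0, 0, 0]}, {"delta_pos": [0, 0, 0], "twist": [0, 0, 0]}, {"delta_pos": [0, 0, 0], "twist": [0, 0, 0]}], jaw=0)

```text
time_s: 10.4
ee_pos: [514.8, -170.2, 26.7]
tcp_rot: [[1.0, 0.0, 0.0], [0.0, -1.0, 0.0], [0.0, -0.0, -1.0]]
ft_force: [-0.3, -0.1, 0.0]
opening: 93.9
gripper_force: 0.0
```

Request:
play_rows(moves=[{"delta_pos": [0, 0, 0], "twist": [0, 0, 0]}, {"delta_pos": [0, 0, -10], "twist": [0, 0, 0]}, {"delta_pos": [0, 0, -40], "twist": [0, 0, 0]}, {"delta_pos": [0, 0, -90], "twist": [0, 0, 0]}, {"delta_pos": [0, 0, -145], "twist": [0, 0, 0]}])

```text
time_s: 11.02
ee_pos: [514.4, -170.1, 173.7]
tcp_rot: [[1.0, 0.0, -0.0], [0.0, -1.0, 0.0], [-0.0, -0.0, -1.0]]
ft_force: [-0.1, -0.3, 0.8]
opening: 93.8
gripper_force: 0.0
```

Request:
play_rows(moves=[{"delta_pos": [0, 0, -40], "twist": [0, 0, 0]}, {"delta_pos": [0, 0, -90], "twist": [0, 0, 0]}, {"delta_pos": [-5, -40, -105], "twist": [0, 0, 0]}, {"delta_pos": [-12, -90, -105], "twist": [0, 0, 0]}, {"delta_pos": [-18, -130, -105], "twist": [0, 0, 0]}])

```text
time_s: 11.65
ee_pos: [496.2, -38.7, 277.7]
tcp_rot: [[1.0, 0.0, 0.001], [0.0, -1.0, -0.0], [0.001, 0.0, -1.0]]
ft_force: [-0.2, -0.1, -0.1]
opening: 94.2
gripper_force: 0.0
```

```bash
python3 -c "
from h import *
rel([484.5,5,275])
for n in ('side','top','wrist'):
  p=capture(n);save(p,n+'4.png')
  for m in mark_of(p,'cup_center')+mark_of(p,'cap_center'): print(n,round(m['score'],2),np.round(m['point']),np.round(atz(p,m['point'],29)),np.round(atz(p,m['point'],178),1))
"
```

```text
11.65 shift [-11.7 -43.7   2.7] twist [ 0.   -0.01  0.  ] ft [-0.2 -0.1 -0.1]
side 0.83 [228. 326.] [ 515. -170.   29.] [510.4   4.9 178. ]
side 0.77 [340. 336.] [481. 176.  29.] [481.  296.8 178. ]
side 0.66 [342. 283.] [586. 186.  29.] [570.  305.7 178. ]
side 0.55 [230. 340.] [ 481. -164.   29.] [481.3   9.9 178. ]
top 0.97 [273. 256.] [487. 161.  29.] [474.8 137.6 178. ]
top 0.6 [230. 250.] [587. 179.  29.] [560.6 153.2 178. ]
top 0.56 [265. 403.] [ 512. -175.   29.] [ 496.6 -151.2  178. ]
top 0.72 [269. 321.] [499.  11.  29.] [484.8   8.5 178. ]
top 0.5 [266. 324.] [505.   5.  29.] [490.3   3.3 178. ]
wrist 0.93 [127. 124.] [586. 181.  29.] [582.3 101.2 178. ]
wrist 0.67 [211. 147.] [488. 168.  29.] [519.4  92.9 178. ]
wrist 0.59 [190. 426.] [ 513. -173.   29.] [ 535.8 -126.   178. ]
```

View pics/wrist4.png

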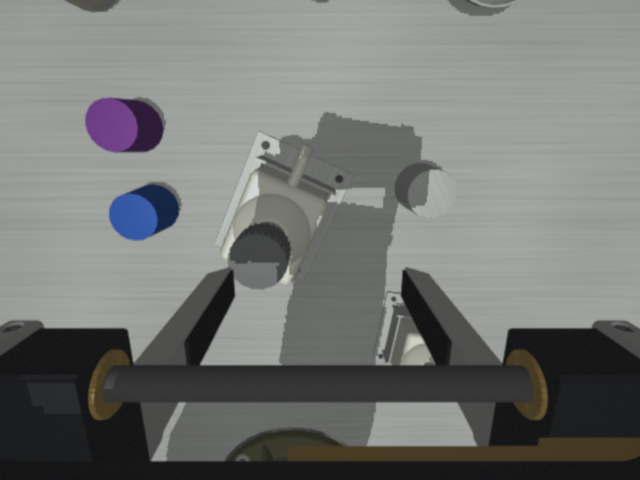

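The wrist picture shows the cup standing upright at (190,430), with the dark ribbed cap's top disc at about (262,259). I'll hover over the cap and measure it.

Request:
play_rows(moves=[{"delta_pos": [-6, -22, 0], "twist": [0, 0, 0]}, {"delta_pos": [-12, -44, 0], "twist": [0, 0, 0]}, {"delta_pos": [-12, -44, 0], "twist": [0, 0, 0]}, {"delta_pos": [-12, -44, 0], "twist": [0, 0, 0]}, {"delta_pos": [-12, -44, 0], "twist": [0, 0, 0]}])

```text
time_s: 12.72
ee_pos: [484.9, 3.1, 276.7]
tcp_rot: [[1.0, -0.001, -0.0], [-0.001, -1.0, -0.0], [-0.0, 0.0, -1.0]]
ft_force: [0.8, -0.6, 0.1]
opening: 93.9
gripper_force: 0.0
```

```bash
cat > f.py <<'E'
from h import *
p=capture("wrist");q=p["frame"][180:340,220:420];cv2.imwrite("pics/w5c.png",cv2.resize(q,(800,640))[...,::-1][:600])
print(np.round(robot.observe()["ee_pos"],1))
K,Rm,o=np.array(p["mtx"]),np.array(p["orientation"]),np.array(p["origin"]);t=np.linspace(0,2*np.pi,60)
def hull(x,y):
    P=np.vstack([np.c_[x+23*np.cos(t),y+23*np.sin(t),0*t+z] for z in(196,160)])
    q=(P-o)@Rm@K.T; q=q[:,:2]/q[:,2:];im=np.zeros((480,640),np.uint8);cv2.fillConvexPoly(im,cv2.convexHull(q.astype(np.float32)).astype(np.int32),1);return im>0
for m in masks_of(p,"cap_center"):
    M=m["pixels"];f=lambda v:-(hull(*v)&M).sum()/(hull(*v)|M).sum()
    print(m["score"],m["point"],min((f((x,y)),x,y) for x in np.arange(472,500,1.) for y in np.arange(-8,22,1.)))
E
python3 f.py
```

```text
[484.9   3.2 276.7]
0.72 [239.9, 315.0] (np.float64(-0.9460916442048517), np.float64(482.0), np.float64(5.0))
0.53 [184.6, 315.5] (np.float64(-0.17225301310812), np.float64(499.0), np.float64(21.0))
```

View pics/w5c.png

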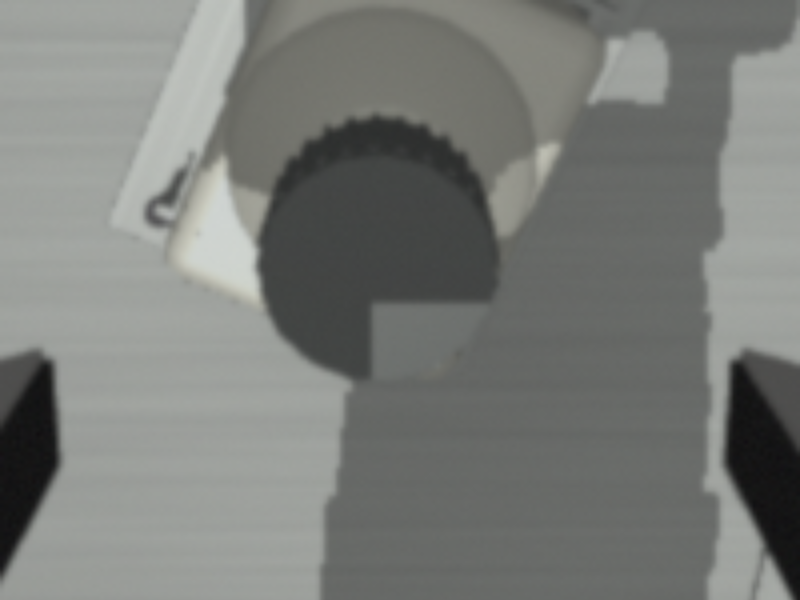

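The crop shows the cap's disc centred at about crop (268,379), which is full-frame (247,314.7).

```bash
python3 -c "
from h import *
p=capture('wrist');print(np.round(atz(p,(247,314.7),196),1),np.round(atz(p,(247,314.7+29),196)-atz(p,(247,314.7),196),1),np.round(p['orientation'],3),robot.observe()['ee_pos'],np.round(p['origin'],1))"
```

```text
[483.1   4.5 196. ] [ -0. -22.   0.] [[-0.001 -0.962 -0.274]
 [-1.     0.001 -0.001]
 [ 0.001  0.274 -0.962]] [484.84753951   3.3632759  276.67704986] [564.6   2.5 444.7]
```

Request:
play_rows(moves=[{"delta_pos": [-1.5, -1.4, 25], "twist": [0, 0, 0]}, {"delta_pos": [-1.5, -1.4, 50], "twist": [0, 0, 0]}, {"delta_pos": [-1.5, -1.4, 75], "twist": [0, 0, 0]}, {"delta_pos": [-1.5, -1.4, 95], "twist": [0, 0, 0]}, {"delta_pos": [-1.5, -1.4, 105], "twist": [0, 0, 0]}])

```text
time_s: 13.5
ee_pos: [483.0, 5.0, 170.9]
tcp_rot: [[1.0, -0.0, -0.001], [-0.0, -1.0, 0.0], [-0.001, -0.0, -1.0]]
ft_force: [-0.1, -0.4, -0.0]
opening: 93.9
gripper_force: 0.0
```

Request:
play_rows(moves=[{"delta_pos": [0, 0, 0], "twist": [0, 0, 0]}, {"delta_pos": [0, 0, 0], "twist": [0, 0, 0]}, {"delta_pos": [0, 0, 0], "twist": [0, 0, 0]}, {"delta_pos": [0, 0, 0], "twist": [0, 0, 0]}, {"delta_pos": [0, 0, 0], "twist": [0, 0, 0]}], jaw=1)

```text
time_s: 14.12
ee_pos: [483.3, 5.2, 171.9]
tcp_rot: [[1.0, 0.0, 0.0], [0.0, -1.0, -0.0], [0.0, 0.0, -1.0]]
ft_force: [-0.4, -0.1, -0.1]
opening: 47.3
gripper_force: 0.0
```

Request:
play_rows(moves=[{"delta_pos": [0, 0, 0], "twist": [0, 0, 0]}, {"delta_pos": [0, 0, 1], "twist": [0, 0, 0]}, {"delta_pos": [0, 0, 2], "twist": [0, 0, 0]}, {"delta_pos": [0, 0, 3], "twist": [0, 0, 0]}, {"delta_pos": [0, 0, 3], "twist": [0, 0, 0]}])

```text
time_s: 14.75
ee_pos: [483.4, 5.2, 169.3]
tcp_rot: [[1.0, 0.0, 0.001], [0.0, -1.0, -0.0], [0.001, 0.0, -1.0]]
ft_force: [-2.8, 0.0, 8.4]
opening: 45.4
gripper_force: 30.0
```

Request:
play_rows(moves=[{"delta_pos": [0, 0, 1], "twist": [0, 0, 0]}, {"delta_pos": [0, 0, 2], "twist": [0, 0, 0]}, {"delta_pos": [0, 0, 3], "twist": [0, 0, 0]}, {"delta_pos": [0, 0, 3.5], "twist": [0, 0, 0]}, {"delta_pos": [0, 0, 3.5], "twist": [0, 0, 0]}])

```text
time_s: 15.38
ee_pos: [483.4, 5.2, 166.1]
tcp_rot: [[1.0, 0.0, 0.001], [0.0, -1.0, -0.0], [0.001, 0.0, -1.0]]
ft_force: [-4.5, 0.4, 12.8]
opening: 45.3
gripper_force: 30.0
```

Request:
play_rows(moves=[{"delta_pos": [0, 0, 0.5], "twist": [0, 0, 0]}, {"delta_pos": [0, 0, 1], "twist": [0, 0, 0]}, {"delta_pos": [0, 0, 1.2], "twist": [0, 0, 0]}, {"delta_pos": [0, 0, 1.2], "twist": [0, 0, 0]}, {"delta_pos": [0, 0, 1.2], "twist": [0, 0, 0]}])

```text
time_s: 16.0
ee_pos: [483.4, 5.1, 165.3]
tcp_rot: [[1.0, 0.0, 0.001], [0.0, -1.0, -0.0], [0.001, 0.0, -1.0]]
ft_force: [-7.3, 0.0, 16.2]
opening: 45.5
gripper_force: 30.0
```

Request:
play_rows(moves=[{"delta_pos": [0, 0, 0], "twist": [0, 0, -1.5]}, {"delta_pos": [0, 0, 0], "twist": [0, 0, -3]}, {"delta_pos": [0, 0, 0], "twist": [0, 0, -4.5]}, {"delta_pos": [0, 0, 0], "twist": [0, 0, -6]}, {"delta_pos": [0, 0, 0], "twist": [0, 0, -7.5]}])

```text
time_s: 16.62
ee_pos: [484.2, 5.2, 165.4]
tcp_rot: [[0.791, 0.612, 0.003], [0.612, -0.791, -0.0], [0.003, 0.002, -1.0]]
ft_force: [-0.6, -0.0, 13.3]
opening: 45.3
gripper_force: 30.0
```

```bash
python3 -c "
from h import *
s=robot.observe();print(np.round(s['torque'],2),np.round(s['ft_force'],1),np.round(s['q'],2),s['opening'])
p=capture('side');q=p['frame'][190:290,280:400];cv2.imwrite('pics/s6c.png',cv2.resize(q,(600,500))[...,::-1])"
```

```text
[ 0.13  0.01 -0.03] [-0.6 -0.  13.3] [-0.07  0.2   1.77  0.    1.17  0.85] 45.2900411242449
```

Request:
play_rows(moves=[{"delta_pos": [0, 0, 0], "twist": [0, 0, -1.5]}, {"delta_pos": [0, 0, 0], "twist": [0, 0, -3]}, {"delta_pos": [0, 0, 0], "twist": [0, 0, -4.5]}, {"delta_pos": [0, 0, 0], "twist": [0, 0, -6]}, {"delta_pos": [0, 0, 0], "twist": [0, 0, -7.5]}])

```text
time_s: 17.3
ee_pos: [484.2, 5.2, 165.4]
tcp_rot: [[0.255, 0.967, 0.003], [0.967, -0.255, 0.0], [0.001, 0.003, -1.0]]
ft_force: [-0.0, 2.4, 12.1]
opening: 45.5
gripper_force: 30.0
```

Request:
play_rows(moves=[{"delta_pos": [0, 0, 0], "twist": [0, 0, -1]}, {"delta_pos": [0, 0, 0], "twist": [0, 0, -2]}, {"delta_pos": [0, 0, 0], "twist": [0, 0, -2]}, {"delta_pos": [0, 0, 0], "twist": [0, 0, -2]}, {"delta_pos": [0, 0, 0], "twist": [0, 0, -2]}])

```text
time_s: 17.92
ee_pos: [484.0, 5.6, 165.3]
tcp_rot: [[0.087, 0.996, 0.003], [0.996, -0.087, 0.001], [0.001, 0.003, -1.0]]
ft_force: [-0.9, 4.2, 12.3]
opening: 45.6
gripper_force: 30.0
```

Request:
play_rows(moves=[{"delta_pos": [0, 0, -2], "twist": [0, 0, 0]}, {"delta_pos": [0, 0, -4], "twist": [0, 0, 0]}, {"delta_pos": [0, 0, -6], "twist": [0, 0, 0]}, {"delta_pos": [0, 0, -8], "twist": [0, 0, 0]}, {"delta_pos": [0, 0, -8], "twist": [0, 0, 0]}])

```text
time_s: 18.55
ee_pos: [483.1, 5.1, 171.9]
tcp_rot: [[0.087, 0.996, -0.0], [0.996, -0.087, -0.0], [-0.0, -0.0, -1.0]]
ft_force: [0.1, 0.4, 0.4]
opening: 45.8
gripper_force: 30.0
```

Request:
play_rows(moves=[{"delta_pos": [0, 0, -1], "twist": [0, 0, 0]}, {"delta_pos": [0, 0, -2], "twist": [0, 0, 0]}, {"delta_pos": [0, 0, -3], "twist": [0, 0, 0]}, {"delta_pos": [0, 0, -4], "twist": [0, 0, 0]}, {"delta_pos": [0, 0, -4], "twist": [0, 0, 0]}])

```text
time_s: 19.18
ee_pos: [483.3, 5.2, 176.1]
tcp_rot: [[0.087, 0.996, 0.0], [0.996, -0.087, 0.0], [0.0, 0.0, -1.0]]
ft_force: [0.1, 0.1, -0.7]
opening: 45.6
gripper_force: 30.0
```

It's free, so I'll lift it.

Request:
play_rows(moves=[{"delta_pos": [0, 0, -12], "twist": [0, 0, 0]}, {"delta_pos": [0, 0, -30], "twist": [0, 0, 0]}, {"delta_pos": [0, 0, -50], "twist": [0, 0, 0]}, {"delta_pos": [0, 0, -66], "twist": [0, 0, 0]}, {"delta_pos": [0, 0, -74], "twist": [0, 0, 0]}])

```text
time_s: 19.8
ee_pos: [483.5, 5.1, 251.2]
tcp_rot: [[0.087, 0.996, 0.001], [0.996, -0.087, -0.0], [-0.0, 0.001, -1.0]]
ft_force: [0.5, -0.1, -0.1]
opening: 45.3
gripper_force: 30.0
```

Request:
play_rows(moves=[{"delta_pos": [0, 0, 0], "twist": [0, 0, 0]}, {"delta_pos": [0, 0, 0], "twist": [0, 0, 0]}, {"delta_pos": [0, 0, 0], "twist": [0, 0, 0]}, {"delta_pos": [0, 0, 0], "twist": [0, 0, 0]}, {"delta_pos": [0, 0, 0], "twist": [0, 0, 0]}])

```text
time_s: 20.42
ee_pos: [483.2, 5.2, 249.9]
tcp_rot: [[0.087, 0.996, -0.0], [0.996, -0.087, 0.0], [-0.0, -0.0, -1.0]]
ft_force: [-0.8, -0.3, -1.1]
opening: 45.6
gripper_force: 30.0
```

```bash
python3 -c "
from h import *
rel([483,5,250],1.4835)
p=capture('side');q=p['frame'][140:320,220:460];cv2.imwrite('pics/s7c.png',cv2.resize(q,(720,540))[...,::-1])"
```

```text
20.42 shift [-0.2 -0.2 -0.1] twist [-0.  0.  0.] ft [-0.8 -0.3 -1.1]
```

View pics/s7c.png

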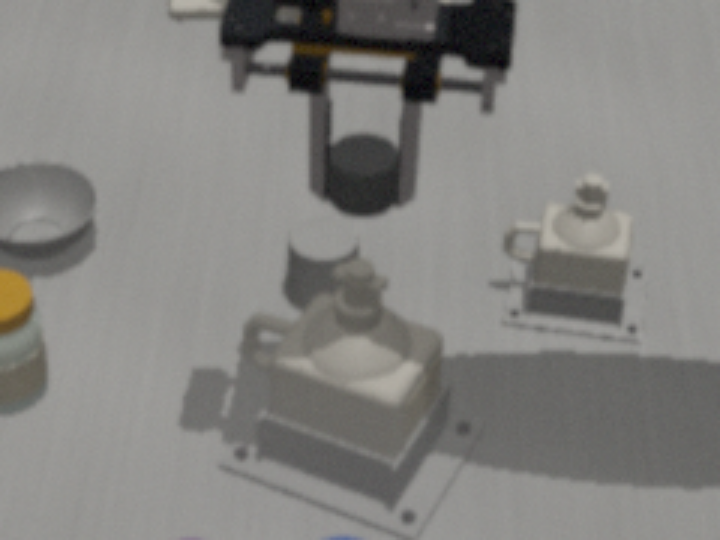

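The cap is held upright above the open mouth at crop (172,363), and the cup stands on the counter behind the jug at (260,322). Handing in.

```bash
python3 -c "
from h import *
print(job.job_done())"
```

```text
the job is handed in; nothing more can be done
None
```

I handed the job in at about 20 s of the 64 s allowed, but the system gave no verdict: the cup stands upside down on the counter about 175 mm from the jug, and the gripper holds the unlocked cap upright about 6 cm above the mouth.

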